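Close a casting mould and slide it home on the sensing pin

TASK

Close the casting mould: set the long top half down on the lower half waiting in the docking station, flush on its two knobs, and leave the shorter top half of another mould where it lies. Then push the closed mould along the bed, without lifting it, under the hold-down lip until it is fully home, with the sensing pin held in and the spring catch up behind the mould so that it stays there by itself.

Things in the scene. Friction and masses are not known exactly. Their poses are not given: they have to be found in the camera images.
- station: docking station, fixed: grey metal bed, top 16 mm above the bench. Origin on the bench on the bed's middle line; +x = the way the mould slides home, z up; bed x = -165..150 mm, 110 wide. Steel guide rails, tops 34 mm above the bench: 88 mm apart in the loading bay (x = -165..-55), tapering to 63 mm at x = 0 and on to the stop. Grey stop block from x = 113 mm.
- dock (a point): point on the bed's top, on its middle line, at station x = 112 mm: here the mould's front end face stops against the black rubber filling gland of the stop block. Axes as the station's
- lip (a point): middle of the front lower edge of the steel hold-down lip, 36 mm wide, that juts 25 mm from the stop block's top over the mould's place; it is 71 mm above the bed, 3 mm above the closed mould: nothing can be set down from above under it. Its screws, 107 mm above the bench, are the highest part
- lower_half: lower mould half: off-white block 110 (x) x 60 (y) x 34 (z) mm with a round cavity in its upper face, 0.28 kg; stands loose on the bed in the loading bay, +x end toward the stop, up to 5 degrees askew. Origin: centre of its underside. Two tapered knobs (13 mm dia. at foot, 7 at top, 6 high) stand on its upper face at (x, y) = (42, 16) and (-42, -16) mm
- top_half: long top half: off-white block 110 (x) x 60 (y) x 34 (z) mm, 0.25 kg, lying joint face down on the bench. Origin: centre of its underside, which has two sockets (15 mm wide, 10 deep) for the knobs at (42, 16) and (-42, -16) mm; fits either way round (half turn). Seated, its origin is 34 mm above the lower half's, axes in line. Grip it across the 60 mm width
- short_half: top half of another mould: the same look but only 78 (x) x 60 (y) x 34 (z) mm, lying on the bench. Origin: centre of its underside. Not to be used
- pin (a joint): travel (m) of the sensing pin, 9 mm dia., that stands 9 mm out of the stop block at station y = -24 mm, 14 mm above the bed. 0 = out, grows as pressed to +x: 9 mm with the mould on the gland, about 6 mm with it back against the catch. Its spring (1.3 N at first, 3.5 N when in) pushes the mould back unless the catch holds it
- catch (a joint): travel (m) of the bevelled spring catch in the bed: 0 = up, 6 mm proud, grows as pressed down. 30 mm wide on the middle line; ramp from station x = -24 mm, square back face at x = -1 mm. The mould sliding to +x presses it down (about 1 N); it springs up when the mould's rear end has passed x = -1 mm, and 3 mm of travel to the gland remain. Pushing takes 3 to 10 N

How it is judged:
On the way:
1. the long top half sits flush on the lower half's knobs and is let go, the mould not yet pushed on the pin (x of top_half in the frame of lower_half between -0.004 and 0.004 m and y of top_half in the frame of lower_half between -0.004 and 0.004 m and z of top_half in the frame of lower_half between 0.031 and 0.0365 m and angle between the x axis of top_half and the x axis of lower_half, either way round below 0.08 rad and angle between the z axis of top_half and the z axis of lower_half, either way round below 0.04 rad and angle between top_half's own z axis and vertical below 0.3 rad and contact force between the fingers and top_half below 0.1 N and value of joint pin below 0.001 m), for 0.2 s.
At the end, for the whole second after the job is handed in: Mould closed (top half within 4 mm of the lower in x and y, its origin 31 to 36.5 mm above, 0.08 rad), on the bed in line with the station (0.06 rad), front within 6.5 mm of the gland, pin in by more than 5 mm, catch up behind it (pressed under 2 mm), both halves at rest (value of joint pin above 0.005 m and value of joint catch below 0.002 m and x of lower_half in the frame of dock above -0.0615 m and z of lower_half in the frame of dock below 0.004 m and angle between the x axis of lower_half and the x axis of station, either way round below 0.06 rad and x of top_half in the frame of lower_half between -0.004 and 0.004 m and y of top_half in the frame of lower_half between -0.004 and 0.004 m and z of top_half in the frame of lower_half between 0.031 and 0.0365 m and angle between the x axis of top_half and the x axis of lower_half, either way round below 0.08 rad and angle between the z axis of top_half and the z axis of lower_half, either way round below 0.04 rad and angle between top_half's own z axis and vertical below 0.3 rad and linear speed of each of lower_half, top_half below 0.01 m/s); the robot touches nothing.
It fails at once if the lower half is lifted more than 12 mm off the bed (z of lower_half in the frame of dock above 0.012 m).
It fails at once if the shorter top half is moved more than 30 mm (distance of short_half from where it was at the start of the episode above 0.03 m).
It also fails if it takes over 64 s, if anything falls off the work surface, if the arm or the gripper's body presses on something with over 40 N, if the wrist force passes 120 N, or if a joint passes its speed limit or range.

ROBOT

A 6-joint arm with a two-finger parallel gripper is mounted at the origin on a cart in front of the work surface, level with it; the furniture and walls round the work are solid. World frame = base frame: x ahead of the robot, y to its left, z up, the work surface at z = 0. Lengths are in m, angles in rad, forces in N, time in s.
With the tool pointing down it reaches from about 0.3 to 0.875 m from the base axis. Payload 6.4 kg.
Tool frame: the origin (TCP) lies on the mounting face of the last link; the fingertips stand 173 mm ahead of it and the grasp point (between the pads) lies 155 mm ahead of it (ctrl.grip_point_offset is the distance from the TCP to the grasp point, in m); z points along the fingers, y is the line along which they close (so a half turn about z gives the same grasp; the last joint's range is limited). The gripper opens to 85 mm and grips with 20 to 120 N. Pads are 22 mm wide; open, the fingers measure 114 mm over their backs; the gripper's body (76 mm by 85 mm) begins 54 mm behind the grasp point. The pads swing forward as they close: fully open they stand 13 mm farther back than shut.
Start: joints at [-1.464, 0.181, 1.607, -0, 1.354, -0.206], TCP at [0.177, -0.547, 0.405] pointing down, gripper open.
Joint ranges: [-2.99, 2.99], [-0.89, 2.07], [0.3, 2.58], [-1.14, 4.28], [0, 2.63], [-3.12, 3.12]. Speed limits (rad/s): [2.57, 2.57, 3.01, 3.14, 3.14, 3.14].

INTERFACE

Orientations are given as a unit quaternion [w, x, y, z].
In Python, from bench import status, imaging, ctrl, models gives the robot as it stands.
- The arm moves only by the tool send_rows, never from a script. Its argument "commands" is a list that holds one entry, the list of rows, each a list of 6 numbers: the shift along the tool's x, y, z normalised to -1 to 1, where 1 is 3 cm, then the turn, a rotation vector about the tool's x, y, z normalised to -1 to 1, where 1 is 0.1 rad. A call has 1 to 8 rows; each row shifts and turns the commanded pose from where the row before left it, along the tool's axes as they then stand; what a row does not reach is not made up. A row lasts 1/12 s, in which the tool goes at most 41.7 mm and 7.16 degrees, less where a joint would pass 70% of its speed; a pose out of reach is approached as far as the arm can. A call with a number of a shift or a turn outside -1 to 1 is refused whole. A call with a gripper value outside its range is refused whole. "jaw" is the opening, from 0 (shut) to 1 (fully open), set as the call begins (left out, the last holds). The fingers move at their own pace and stop on an object; the grip force is fixed at half the most. Time passes only in rows, so rows that do not move let the fingers close. It gives the time, the measured TCP pose, the force, the opening and the grip force at its end, in the units of the state.
- status.get_obs(): the state, without advancing time (a new reading comes with each control period).
- imaging.camera(name): name is "scene" or "top" or "wrist"; returns a dict with "image" (420x560x3 uint8, blue, green, red), "depth" (420x560 float32, m along the optical axis (not along the pixel's ray), 0 where there is no reading), "mtx" (3x3 intrinsics, pixels), "k1" (the pictures are not rectified: a ray, as slopes to the right and down, at radius r is drawn at 1 + k1 r^2 times it, then the intrinsics apply), "pose" (4x4, takes a point from camera to world coordinates). Camera axes: x right, y down, z forward; pixel columns grow to the right and rows downward; lengths in m; the calibration is good to about 2 mm. A picture is of the moment at which its call begins.
- ctrl.hand_in(): hands the job in; it is judged then, once.
Trained networks look in a picture, given as the dict that the camera call returned (one of the last four; its "shot" number tells which), for a name from the list of things; names that differ only in an ending like _2 or _b are one class to them, and where a whole thing is asked for, a point or a joint stands for the part that bears it (a point fixed in the world has none). Each returns a list of dicts, best first, with "confidence" (0 to 1); they miss things now and then, are a little off and sometimes report something else, mostly with a low value. They report only what shows in the picture. A call takes as long as a camera call.
- models.recognise(picture, name): "centre" ([column, row] in pixels, amid what is visible of it).
- models.regions_of(picture, name): "region" (420x560 bool, what is visible of it) and "centre" ([column, row] in pixels, amid what is visible of it).
The state is a dict: "time_s": time; "q": joint angles; "dq": joint speeds; "joint_efforts": joint torques, N m; "eef_pos": TCP position; "eef_rot": TCP orientation; "wrist_force": force on the tool from outside, world axes, zero at the start; "torque": the same for the moment, N m; "opening": opening from 0.0 (shut) to 1.0 (fully open); "grasp_force": force on a finger pad.
Only numpy, scipy, OpenCV 4.12 (cv2) and the standard library are available. Lean on these libraries where they do the work, as an engineer would, in place of code of your own. Each camera call takes 0.05 s, during which the arm holds its last target. There are 200 camera calls.

## Working session

There is one attempt and no reset: what is moved stays moved. The work goes in short steps, Python scripts to look and compute and a tool call to move; the robot and the scene stay as the last step left them, time stands still between calls to the robot, and variables do not carry over. Pictures are saved under pics/ and viewed, at most 10 in all, crops included, and the job is handed in when it is done.

Besides the shell and the picture viewer there is one more tool, called after "Call:" as name(argument=value, ...) on one line, values as JSON. send_rows: Moves the arm, as the interface text tells. Its arguments: {"type":"object","properties":{"commands":{"type":"array"},"jaw":{"type":"number"}},"required":["commands"]}

```bash
mkdir -p pics
cat > h.py <<'E'
import numpy as np, cv2
from bench import status, imaging, ctrl, models
def cloud(p):
    K=p["mtx"];k1=p["k1"];d=p["depth"]
    v,u=np.mgrid[0:420,0:560]
    pts=np.stack([u,v],-1).reshape(-1,1,2).astype(np.float64)
    n=cv2.undistortPoints(pts,K,np.array([k1,0,0,0,0.])).reshape(420,560,2)
    c=np.dstack([n*d[...,None],d]); P=p["pose"]
    w=c@P[:3,:3].T+P[:3,3]; w[d<=0]=np.nan
    return w
E
python3 - <<'E'
from h import *
print(status.get_obs())
for n in ["scene","top"]:
    p=imaging.camera(n); cv2.imwrite(f"pics/{n}0.png",p["image"]); np.savez(f"{n}0.npz",**{k:p[k] for k in("image","depth","mtx","k1","pose")})
    w=cloud(p)
    print(n,p["pose"].round(3).tolist())
    for o in["station","lower_half","top_half","short_half","pin","catch"]:
        for r in models.regions_of(p,o)[:3]:
            m=r["region"]; q=w[m]; q=q[~np.isnan(q[:,0])]
            if len(q)==0: print(o,"none");continue
            zt=np.percentile(q[:,2],90); t=q[abs(q[:,2]-zt)<.004]
            rect=cv2.minAreaRect((t[:,:2]*1000).astype(np.float32))
            print(o,round(r["confidence"],2),np.round(r["centre"]),m.sum(),"ztop",zt.round(4),"rect",np.round(np.array(rect[0]),1),np.round(rect[1],1),round(rect[2],1))
E
```

```text
{'time_s': 0.0, 'q': array([-1.46426951e+00,  1.81521266e-01,  1.60798820e+00, -2.62447594e-06,
        1.35380944e+00, -2.06269276e-01]), 'dq': array([ 0.0005843 , -0.00126319, -0.00171047, -0.00070706,  0.00192678,
       -0.00135712]), 'joint_efforts': array([-2.87659605e-04, -4.44876945e+01, -3.51328003e+01, -2.44262246e-04,
        9.19410522e-03, -2.10902613e-05]), 'eef_pos': array([ 0.17694497, -0.54683345,  0.40380459]), 'eef_rot': array([-8.62117408e-04,  9.87794323e-01,  1.55761455e-01,  4.17477193e-05]), 'wrist_force': array([-0.24373767, -0.7453895 , -0.74237869]), 'torque': array([-0.01607411, -0.00329298,  0.02702525]), 'grasp_force': 0.0, 'opening': 1.0008255282688427}
scene [[-0.9, -0.161, 0.405, 0.044], [-0.436, 0.368, -0.822, 0.845], [-0.017, -0.916, -0.401, 0.539], [0.0, 0.0, 0.0, 1.0]]
station 0.97 [231. 239.] 3943 ztop 0.0858 rect [619. -95.] [ 82.9 104.8] 82.3
lower_half 0.75 [215. 268.] 1358 ztop 0.0523 rect [541.4 113. ] [ 59.7 116.3] 25.1
top_half 0.95 [320. 228.] 1012 ztop 0.0363 rect [ 426.7 -177.9] [113.   61.4] 78.3
top_half 0.72 [232. 236.] 4053 ztop 0.0859 rect [620.2 -94. ] [ 84.6 106.8] 81.9
short_half 0.9 [340. 198.] 627 ztop 0.0363 rect [ 439.4 -367.5] [78.6 62.8] 64.2
catch 0.53 [252. 257.] 49 ztop 0.0157 rect [509.3  12.5] [16.9 19.7] 22.1
top [[-0.009, -0.999, 0.037, 0.473], [-1.0, 0.009, 0.003, -0.137], [-0.003, -0.037, -0.999, 0.951], [0.0, 0.0, 0.0, 1.0]]
station 0.96 [227. 184.] 5081 ztop 0.0871 rect [620.9 -95.3] [ 86.6 105.6] 78.2
lower_half 0.75 [182. 205.] 1355 ztop 0.0514 rect [541.5 110.4] [ 60.3 111.5] 24.1
top_half 0.91 [299. 249.] 1071 ztop 0.0353 rect [ 426.5 -178.3] [108.   58.7] 79.2
short_half 0.83 [377. 244.] 941 ztop 0.035 rect [ 439.8 -371.5] [77.9 59.8] 65.2
catch 0.71 [212. 196.] 129 ztop 0.0226 rect [568.3  34.2] [28.6 18.7] 16.0
```

Run:
```python
import cv2,numpy as np
a=cv2.imread("pics/top0.png")[110:310,130:430]; b=cv2.imread("pics/scene0.png")[150:310,170:400]
cv2.imwrite("pics/c1.png",cv2.resize(a,(800,533),interpolation=cv2.INTER_CUBIC))
cv2.imwrite("pics/c2.png",cv2.resize(b,(800,556),interpolation=cv2.INTER_CUBIC))
from h import cloud
from scipy.optimize import minimize
W=[]
for n in["top","scene"]:
    p=dict(np.load(n+"0.npz")); p["k1"]=float(p["k1"]); w=cloud(p)
    q=w.reshape(-1,3); q=q[~np.isnan(q[:,0])]
    q=q[(q[:,0]>.4)&(q[:,0]<.72)&(q[:,1]>-.2)&(q[:,1]<.25)]
    for lo,hi in((.010,.021),(.029,.039),(.01,.12),(.075,.12)):
        t=q[(q[:,2]>lo)&(q[:,2]<hi)]
        r=cv2.minAreaRect((t[:,:2]*1000).astype(np.float32)); print(n,lo,hi,len(t),np.round(np.median(t[:,2]),4),np.round(r[0],1),np.round(r[1],1),round(r[2],2))
```

```text
top 0.01 0.021 2493 0.0155 [545.8  16.9] [335.4 325.3] 22.68
top 0.029 0.039 2774 0.0338 [560.8   7.6] [415.4 317.4] 89.69
top 0.01 0.12 8115 0.0333 [560.6  12.2] [423.4 318.9] 89.99
top 0.075 0.12 1025 0.0871 [621.4 -95.6] [ 88.7 106.5] 76.84
scene 0.01 0.021 1873 0.0173 [567.3  22.8] [433.7 260.3] 78.82
scene 0.029 0.039 2033 0.0353 [530.8  14.8] [409.2 324.4] 23.43
scene 0.01 0.12 7111 0.035 [560.1  13.9] [426.3 319.9] 89.97
scene 0.075 0.12 602 0.0876 [620.1 -94.1] [ 92.5 105.1] 75.55
```

View pics/c1.png

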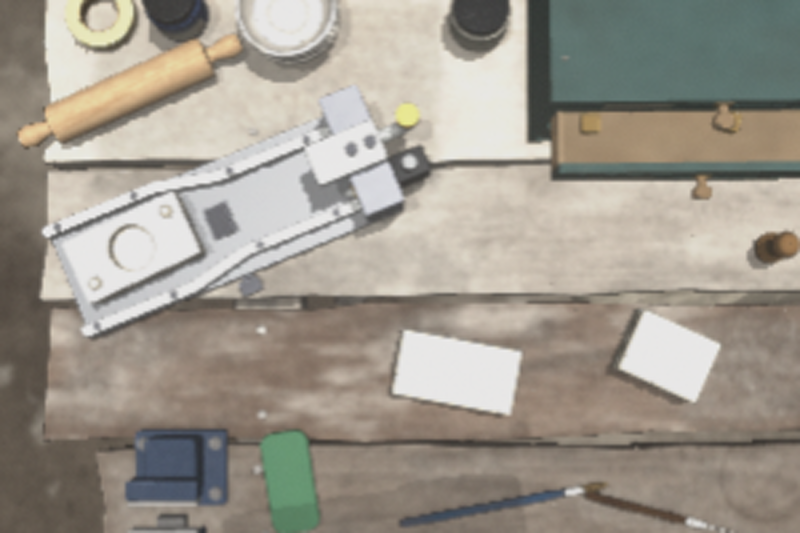

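View pics/c2.png

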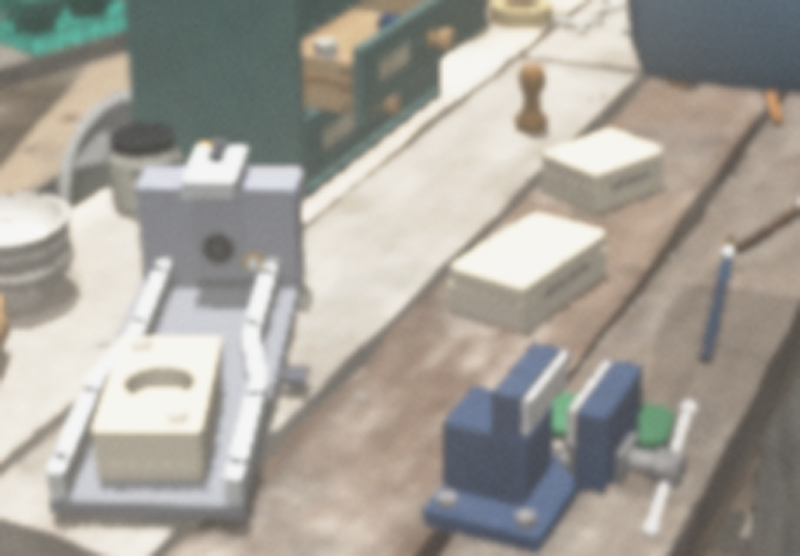

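```bash
cat > fit.py <<'E'
from h import *
from scipy.optimize import minimize
def pts(p): 
    q=cloud(p).reshape(-1,3); return q[~np.isnan(q[:,0])]
def st_fit(q,x0,dz=0):
    t=q[(q[:,2]>.008+dz)]; 
    def loc(v):
        c,s=np.cos(v[2]),np.sin(v[2]); d=t[:,:2]-v[:2]
        return d@[c,s], d@[-s,c]
    def f(v,full=False):
        x,y=loc(v); z=t[:,2]-dz; a=abs(y)
        hg=np.interp(x,[-.055,0],[.044,.0315])
        low=(x<-.03)&(a<.04)|(z>.045)
        inb=(x>-.165)&(x<.113)&(a<.055)&~((x<-.03)&(a<hg-.002))
        bed=inb&(a<hg)&(x>-.03)
        rail=inb&(a>hg)&(a<hg+.006)
        e=np.zeros(len(x))
        e[bed]=(np.abs(z[bed]-.016)>.008)*1.
        e[rail]=(np.abs(z[rail]-.034)<.006)*-1.
        e[bed]-=(np.abs(z[bed]-.016)<.006)*.5
        blk=(x>.113)&(x<.150)&(a<.05)
        e[blk]=(z[blk]>.05)*-1.+(z[blk]<.05)*1.
        e[(x>.02)&(x<.086)&(z>.05)]=1
        return e.sum()
    best=None
    from scipy.optimize import differential_evolution as DE
    r=DE(f,[(x0[0]-.03,x0[0]+.03),(x0[1]-.03,x0[1]+.03),(x0[2]-.15,x0[2]+.15)],seed=1,popsize=20,tol=1e-8,maxiter=120)
    return r.x,r.fun
E
cat > a.py <<'E'
from fit import *
for n,dz in(("top",0),("scene",.001)):
    p=dict(np.load(n+"0.npz")); p["k1"]=float(p["k1"]); q=pts(p)
    q=q[(q[:,0]>.4)&(q[:,0]<.75)&(q[:,1]>-.2)&(q[:,1]<.25)]
    x,f=st_fit(q,[.57,.02,-1.16],dz); print(n,x[:2].round(4),np.degrees(x[2]).round(2),f)
E
python3 a.py
```

```text
top [0.5719 0.0261] -68.09 -1562.0
scene [0.5712 0.0296] -67.71 -687.0
```

Call:
send_rows(commands=[[[1, 0, 0, 0, 0, -1], [1, 0, 0, 0, 0, -1], [1, 0, 0, 0, 0, -1], [1, -0.5, 0, 0, 0, -1], [1, -1, 0, 0, 0, -1], [1, -1, 0, 0, 0, -1], [1, -1, 0, 0, 0, -1], [0, -1, 0, 0, 0, -1]]])

```text
time_s: 1.37
eef_pos: [0.2477, -0.3369, 0.404]
eef_rot: [-0.001, 0.847, 0.532, 0.001]
wrist_force: [-0.0, -0.4, -0.8]
opening: 1.0
grasp_force: 0.0
```

```bash
cat > go.py <<'E'
import sys
from h import *
from scipy.spatial.transform import Rotation as R
def go(x,y,z,yaw,tilt=0):
    o=status.get_obs(); q=o["eef_rot"]; r=R.from_quat([q[1],q[2],q[3],q[0]])
    t=R.from_euler("z",np.radians(yaw))*R.from_euler("x",np.pi)*R.from_euler("y",np.radians(tilt))
    d=np.array([x,y,z])-o["eef_pos"]
    print("turn first (u of .1rad)",((r.inv()*t).as_rotvec()/.1).round(2),"then shift in final axes (u of 3cm)",(t.inv().apply(d)/.03).round(2),"| in present axes",(r.inv().apply(d)/.03).round(2),"opening",round(o["opening"],3),"F",o["wrist_force"].round(1),"q",o["q"].round(2))
if __name__=="__main__": go(*map(float,sys.argv[1:]))
E
python3 go.py .40 -.178 .36 79
```

```text
turn first (u of .1rad) [ 0.   -0.03 -2.56] then shift in final axes (u of 3cm) [6.17 3.97 1.47] | in present axes [6.97 2.28 1.49] opening 1.0 F [-0.  -0.4 -0.8] q [-1.22 -0.19  1.98  0.    1.36 -0.78]
```

Call:
send_rows(commands=[[[0.9, 0.2, 0.2, 0, 0, -0.65], [0.9, 0.2, 0.2, 0, 0, -0.65], [0.9, 0.3, 0.2, 0, 0, -0.63], [0.8, 0.5, 0.2, 0, 0, -0.63], [0.8, 0.6, 0.2, 0, 0, 0], [0.8, 0.6, 0.2, 0, 0, 0], [0.7, 0.6, 0.2, 0, 0, 0], [0.6, 0.6, 0, 0, 0, 0]]])

```text
time_s: 2.03
eef_pos: [0.406, -0.1825, 0.3617]
eef_rot: [-0.001, 0.775, 0.632, -0.0]
wrist_force: [-0.7, 0.8, 0.3]
opening: 1.005
grasp_force: 0.0
```

```bash
cat > look.py <<'E'
import sys
from go import *
# wrist look for objects: python3 look.py tag name...
p=imaging.camera("wrist"); w=cloud(p)
cv2.imwrite(f"pics/{sys.argv[1]}.png",p["image"]); np.savez(sys.argv[1]+".npz",**{k:p[k] for k in("image","depth","mtx","k1","pose")})
for o in sys.argv[2:]:
    for r in models.regions_of(p,o)[:2]:
        q=w[r["region"]]; q=q[~np.isnan(q[:,0])]
        if len(q)<20: continue
        zt=np.percentile(q[:,2],85); t=q[abs(q[:,2]-zt)<.005]
        a=cv2.minAreaRect((t[:,:2]*1000).astype(np.float32))
        print(o,round(r["confidence"],2),np.round(r["centre"]),len(q),"z",zt.round(4),"rect",np.round(a[0],1),np.round(a[1],1),round(a[2],1))
o=status.get_obs();print(o["eef_pos"].round(4),o["opening"])
E
python3 look.py w1 top_half short_half lower_half
```

```text
top_half 0.67 [302. 177.] 6223 z 0.0351 rect [ 427.5 -179.6] [109.5  60. ] 78.9
short_half 0.69 [340. 324.] 3626 z 0.0346 rect [ 439.8 -372. ] [78.  59.9] 64.7
[ 0.4056 -0.1839  0.3627] 1.0017095947043273
```

```bash
python3 go.py .4272 -.1792 .175 78.9
```

```text
turn first (u of .1rad) [-0.    0.   -0.06] then shift in final axes (u of 3cm) [0.29 0.68 6.26] | in present axes [0.3  0.68 6.25] opening 1.002 F [-0.2 -0.  -0.3] q [-0.69 -0.07  1.96 -0.    1.25 -0.49]
```

Call:
send_rows(commands=[[[0.3, 0.68, 0.6, 0, 0, -0.06], [0, 0, 0.9, 0, 0, 0], [0, 0, 0.9, 0, 0, 0], [0, 0, 0.9, 0, 0, 0], [0, 0, 0.9, 0, 0, 0], [0, 0, 0.8, 0, 0, 0], [0, 0, 0.6, 0, 0, 0], [0, 0, 0.65, 0, 0, 0]]])

```text
time_s: 2.9
eef_pos: [0.4263, -0.1805, 0.1744]
eef_rot: [-0.0, 0.773, 0.634, -0.0]
wrist_force: [0.0, 0.1, -0.1]
opening: 1.001
grasp_force: 0.0
```

Call:
send_rows(commands=[[[0, 0, 0, 0, 0, 0], [0, 0, 0, 0, 0, 0], [0, 0, 0, 0, 0, 0]]])

```text
time_s: 3.15
eef_pos: [0.4272, -0.1804, 0.1762]
eef_rot: [0.001, 0.773, 0.634, 0.0]
wrist_force: [-0.1, -0.2, -0.3]
opening: 1.001
grasp_force: 0.0
```

```bash
python3 go.py .4272 -.1792 .175 78.9
```

```text
turn first (u of .1rad) [ 0.01  0.01 -0.03] then shift in final axes (u of 3cm) [ 0.04 -0.01  0.04] | in present axes [ 0.04 -0.01  0.04] opening 1.001 F [-0.1 -0.2 -0.3] q [-0.66  0.29  2.02 -0.    0.83 -0.46]
```

Call:
send_rows(commands=[[[0.03, 0, 0, 0, 0, 0], [0, 0, 0, 0, 0, 0], [0, 0, 0, 0, 0, 0], [0, 0, 0, 0, 0, 0], [0, 0, 0, 0, 0, 0], [0, 0, 0, 0, 0, 0]]], jaw=0)

```text
time_s: 3.65
eef_pos: [0.4279, -0.1791, 0.1767]
eef_rot: [0.001, 0.773, 0.635, 0.0]
wrist_force: [-1.6, 0.4, 6.3]
opening: 0.69
grasp_force: 64.8
```

Call:
send_rows(commands=[[[0, 0, 0, 0, 0, 0], [0, 0, 0, 0, 0, 0], [0, 0, 0, 0, 0, 0], [0, 0, -0.5, 0, 0, 0], [0, 0, -0.9, 0, 0, 0], [0, 0, -0.9, 0, 0, 0], [0, 0, -0.9, 0, 0, 0], [0, 0, -0.8, 0, 0, 0]]])

```text
time_s: 4.32
eef_pos: [0.4272, -0.1784, 0.2972]
eef_rot: [0.001, 0.773, 0.635, 0.0]
wrist_force: [0.4, -0.5, -2.6]
opening: 0.691
grasp_force: 66.0
```

```bash
python3 go.py .46 -.0 .35 95
```

```text
turn first (u of .1rad) [ 0.01  0.01 -2.83] then shift in final axes (u of 3cm) [ 5.83  1.61 -1.76] | in present axes [ 6.05 -0.08 -1.76] opening 0.691 F [ 0.4 -0.5 -2.6] q [-0.65  0.06  1.98 -0.    1.1  -0.46]
```

```bash
python3 - <<'E'
import numpy as np
from scipy.spatial.transform import Rotation as R
P=np.load("w1.npz")["pose"]; yaw=np.radians(78.3); t=R.from_euler("z",yaw)*R.from_euler("x",np.pi)
print("cam in tool",t.inv().apply(P[:3,3]-[.4056,-.1839,.3627]).round(3)); print((t.inv().as_matrix()@P[:3,:3]).round(3))
print(np.load("w1.npz")["mtx"])
E
python3 look.py w2 top_half lower_half station
python3 go.py .51 .03 .36 105
```

```text
cam in tool [0.086 0.001 0.031]
[[ 0.003 -0.946 -0.325]
 [ 1.     0.003 -0.001]
 [ 0.002 -0.325  0.946]]
[[301.41611102   0.         282.642285  ]
 [  0.         301.41611102 205.18269106]
 [  0.           0.           1.        ]]
top_half 0.93 [285. 262.] 27321 z 0.1554 rect [ 429.3 -171.7] [95.4 60.5] 78.5
station 0.93 [497.  61.] 17155 z 0.0848 rect [ 587.  -110.8] [35.7 37.1] 22.1
[ 0.4272 -0.1785  0.2956] 0.6892322242798392
turn first (u of .1rad) [ 0.01  0.01 -4.58] then shift in final axes (u of 3cm) [ 6.    4.46 -2.15] | in present axes [ 7.35  1.36 -2.15] opening 0.689 F [ 0.2 -0.2 -2.4] q [-0.65  0.06  1.98  0.    1.1  -0.46]
```

```bash
python3 go.py .58 .024 .36 114.3
```

```text
turn first (u of .1rad) [ 0.01  0.01 -6.2 ] then shift in final axes (u of 3cm) [ 4.06  7.42 -2.15] | in present axes [ 7.61  3.68 -2.15] opening 0.689 F [ 0.2 -0.2 -2.4] q [-0.65  0.06  1.98  0.    1.1  -0.46]
```

Call:
send_rows(commands=[[[0.9, 0.45, -0.9, 0, 0, 0], [0.9, 0.45, -0.7, 0, 0, 0], [0.9, 0.45, -0.55, 0, 0, 0], [0.9, 0.45, 0, 0, 0, 0], [0.9, 0.45, 0, 0, 0, 0], [0.9, 0.45, 0, 0, 0, 0], [0.9, 0.45, 0, 0, 0, 0], [0.9, 0.45, 0, 0, 0, 0]]])

```text
time_s: 5.18
eef_pos: [0.5753, 0.0137, 0.3569]
eef_rot: [-0.002, 0.773, 0.635, -0.001]
wrist_force: [-0.4, -0.3, -2.6]
opening: 0.689
grasp_force: 66.5
```

Call:
send_rows(commands=[[[0.4, 0.1, 0, 0, 0, -0.8], [0, 0, 0, 0, 0, -0.9], [0, 0, 0, 0, 0, -0.9], [0, 0, 0, 0, 0, -0.9], [0, 0, 0, 0, 0, -0.9], [0, 0, 0, 0, 0, -0.9], [0, 0, 0, 0, 0, -0.9], [0, 0, 0, 0, 0, 0]]])

```text
time_s: 5.85
eef_pos: [0.5799, 0.0234, 0.3569]
eef_rot: [-0.002, 0.541, 0.841, -0.001]
wrist_force: [0.7, -0.0, -2.3]
opening: 0.693
grasp_force: 66.4
```

Call:
send_rows(commands=[[[0, 0, 0, 0, 0, 0], [0, 0, 0, 0, 0, 0]]])

```text
time_s: 6.02
eef_pos: [0.5803, 0.0234, 0.3583]
eef_rot: [-0.001, 0.544, 0.839, -0.0]
wrist_force: [0.6, -0.0, -2.7]
opening: 0.689
grasp_force: 66.4
```

```bash
python3 look.py w3 lower_half top_half station catch; python3 go.py .58 .024 .36 114.3
```

```text
lower_half 0.75 [283.  80.] 9555 z 0.0512 rect [542.6 111.2] [ 59.9 110.3] 24.4
top_half 0.9 [280. 263.] 26817 z 0.2164 rect [578.2  29.6] [60.1 95.6] 24.2
station 0.7 [249.  79.] 10085 z 0.0346 rect [540.1 108.8] [107.9 144.6] 21.8
catch 0.79 [267. 165.] 473 z 0.0185 rect [541.4  27.9] [88.3 18.4] 27.7
[0.5806 0.0233 0.3596] 0.6928569804397761
turn first (u of .1rad) [-0.   -0.   -0.01] then shift in final axes (u of 3cm) [ 0.03 -0.01 -0.01] | in present axes [ 0.03 -0.01 -0.01] opening 0.693 F [-0.  -0.5 -2.2] q [-0.16  0.24  1.63  0.    1.27 -0.59]
```

View pics/w3.png

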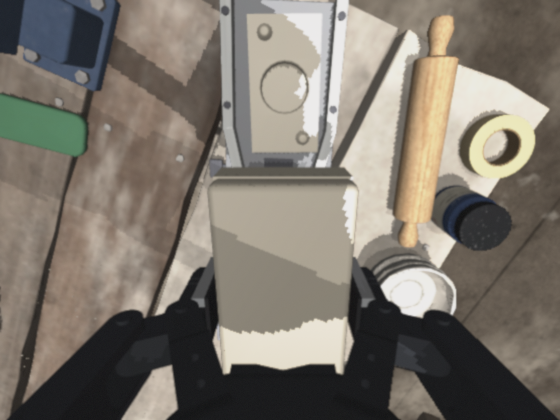

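```bash
python3 go.py .5418 .1116 .240 114.4
python3 - <<'E'
from h import *
p=dict(np.load("w3.npz")); P=p["pose"]
for px in((264,31),(302,138)):
    n=cv2.undistortPoints(np.array([[px]],float),p["mtx"],np.array([float(p["k1"]),0,0,0,0]))[0,0]
    d=P[:3,:3]@[n[0],n[1],1]; s=(.055-P[2,3])/d[2]; print((P[:3,3]+s*d).round(4))
E
```

```text
turn first (u of .1rad) [-0.   -0.   -0.03] then shift in final axes (u of 3cm) [3.21 0.04 3.99] | in present axes [3.21 0.03 3.99] opening 0.693 F [-0.  -0.5 -2.2] q [-0.16  0.24  1.63  0.    1.27 -0.59]
[0.5109 0.1429 0.055 ]
[0.5744 0.0796 0.055 ]
```

Call:
send_rows(commands=[[[0.7, 0.03, 0, 0, 0, -0.03], [0.9, 0, 0, 0, 0, 0], [0.9, 0, 0.4, 0, 0, 0], [0.71, 0, 0.8, 0, 0, 0], [0, 0, 0.9, 0, 0, 0], [0, 0, 0.9, 0, 0, 0], [0, 0, 0.6, 0, 0, 0], [0, 0, 0.38, 0, 0, 0]]])

```text
time_s: 6.93
eef_pos: [0.5406, 0.1116, 0.238]
eef_rot: [-0.001, 0.541, 0.841, -0.001]
wrist_force: [-0.4, 0.8, -2.3]
opening: 0.689
grasp_force: 66.5
```

Call:
send_rows(commands=[[[0, 0, 0, 0, 0, 0], [0, 0, 0, 0, 0, 0], [0, 0, 0, 0, 0, 0]]])

```text
time_s: 7.18
eef_pos: [0.5425, 0.1113, 0.2417]
eef_rot: [0.001, 0.541, 0.841, 0.001]
wrist_force: [0.6, -0.2, -2.1]
opening: 0.691
grasp_force: 66.4
```

```bash
python3 go.py .5420 .1115 .227 114.4
```

```text
turn first (u of .1rad) [0.02 0.01 0.01] then shift in final axes (u of 3cm) [ 0.01 -0.01  0.49] | in present axes [ 0.01 -0.01  0.49] opening 0.691 F [ 0.6 -0.2 -2.1] q [-0.01  0.34  1.78  0.    1.02 -0.44]
```

Call:
send_rows(commands=[[[0, 0, 0.1, 0, 0, 0], [0, 0, 0.1, 0, 0, 0], [0, 0, 0.1, 0, 0, 0], [0, 0, 0.1, 0, 0, 0], [0, 0, 0, 0, 0, 0], [0, 0, 0, 0, 0, 0]]])

```text
time_s: 7.68
eef_pos: [0.5414, 0.1114, 0.228]
eef_rot: [-0.0, 0.541, 0.841, -0.0]
wrist_force: [-0.6, -0.4, -2.4]
opening: 0.691
grasp_force: 66.4
```

```bash
for i in 1 2; do python3 go.py .5420 .1115 .227 114.4; done
```

```text
turn first (u of .1rad) [-0.01 -0.    0.01] then shift in final axes (u of 3cm) [-0.    0.02  0.03] | in present axes [-0.    0.02  0.03] opening 0.691 F [-0.6 -0.4 -2.4] q [-0.01  0.36  1.78  0.    1.   -0.44]
turn first (u of .1rad) [-0.01 -0.    0.01] then shift in final axes (u of 3cm) [-0.    0.02  0.03] | in present axes [-0.    0.02  0.03] opening 0.691 F [-0.6 -0.4 -2.4] q [-0.01  0.36  1.78  0.    1.   -0.44]
```

No contact yet, knobs are evidently in the sockets; lower in 1 mm steps until it bears.

Call:
send_rows(commands=[[[0, 0, 0.04, 0, 0, 0], [0, 0, 0.03, 0, 0, 0], [0, 0, 0, 0, 0, 0]]])

```text
time_s: 7.93
eef_pos: [0.5418, 0.1114, 0.2267]
eef_rot: [0.0, 0.541, 0.841, 0.0]
wrist_force: [-1.8, -0.1, 2.7]
opening: 0.688
grasp_force: 66.8
```

Call:
send_rows(commands=[[[0, 0, 0.03, 0, 0, 0], [0, 0, 0, 0, 0, 0]]])

```text
time_s: 8.1
eef_pos: [0.5418, 0.1115, 0.2267]
eef_rot: [0.0, 0.541, 0.841, 0.0]
wrist_force: [-6.9, -0.0, 10.6]
opening: 0.693
grasp_force: 67.8
```

Call:
send_rows(commands=[[[0, 0, -0.04, 0, 0, 0], [0, 0, 0, 0, 0, 0], [0, 0, 0, 0, 0, 0], [0, 0, 0, 0, 0, 0], [0, 0, 0, 0, 0, 0], [0, 0, 0, 0, 0, 0]]], jaw=1)

```text
time_s: 8.6
eef_pos: [0.5416, 0.1114, 0.2263]
eef_rot: [-0.0, 0.541, 0.841, -0.0]
wrist_force: [0.3, -0.3, 0.1]
opening: 0.998
grasp_force: 0.0
```

Call:
send_rows(commands=[[[0, 0, -0.5, 0, 0, 0], [0, 0, -0.8, 0, 0, 0], [0, 0, -0.9, 0, 0, 0], [0, 0, -0.9, 0, 0, 0], [0, 0, -0.3, 0, 0, 0], [0, 0, 0, 0, 0, 0], [0, 0, 0, 0, 0, 0], [0, 0, 0, 0, 0, 0]]])

```text
time_s: 9.27
eef_pos: [0.5409, 0.1114, 0.3266]
eef_rot: [-0.001, 0.541, 0.841, -0.001]
wrist_force: [-0.5, 0.4, -0.3]
opening: 1.005
grasp_force: 0.0
```

```bash
python3 look.py w4 top_half lower_half
python3 - <<'E'
from h import *
for n in("top","scene"):
    p=imaging.camera(n); cv2.imwrite(f"pics/{n}4.png",p["image"]); w=cloud(p)
    for o in("top_half","lower_half","catch"):
        for r in models.regions_of(p,o)[:2]:
            q=w[r["region"]]; q=q[~np.isnan(q[:,0])]; zt=np.percentile(q[:,2],85); t=q[abs(q[:,2]-zt)<.005]
            a=cv2.minAreaRect((t[:,:2]*1000).astype(np.float32)); print(n,o,round(r["confidence"],2),zt.round(4),np.round(a[0],1),np.round(a[1],1),round(a[2],1))
E
```

```text
top_half 0.93 [285. 209.] 11056 z 0.085 rect [543. 111.] [ 60.1 109.4] 24.6
lower_half 0.6 [283. 140.] 359 z 0.0501 rect [520.6 161.2] [58.4  0.9] 24.4
[0.541  0.1113 0.3266] 0.99861273798047
top top_half 0.7 0.0849 [548.4  95.8] [60.4 79.2] 24.8
top lower_half 0.65 0.0432 [521.2  82.2] [ 0.3 45.7] 23.8
top catch 0.64 0.0212 [545.3  25.3] [77.6 19.5] 23.1
scene top_half 0.75 0.0861 [541.1 113.5] [ 58.9 111.7] 24.8
scene lower_half 0.88 0.046 [511.8 135.3] [90.3 43.5] 75.3
scene catch 0.52 0.016 [509.4  13.8] [15.3 21.3] 27.6
```

```bash
cat > b.py <<'E'
from fit import *
for n in("w3","w4"):
    p=dict(np.load(n+".npz")); p["k1"]=float(p["k1"]); q=pts(p)
    q=q[(q[:,0]>.4)&(q[:,0]<.75)&(q[:,1]>-.2)&(q[:,1]<.25)&(q[:,2]<.12)]
    x,f=st_fit(q,[.5715,.027,-1.185],.0005); u=np.array([np.cos(x[2]),np.sin(x[2])])
    print(n,x[:2].round(4),np.degrees(x[2]).round(2),f,"pt -178:",(x[:2]-.178*u).round(4))
E
python3 b.py
python3 go.py .505 .1925 .3266 112
```

```text
w3 [0.5732 0.0261] -68.38 -2398.0 pt -178: [0.5076 0.1916]
w4 [0.5744 0.0239] -68.14 -5139.0 pt -178: [0.5082 0.1891]
turn first (u of .1rad) [-0.   -0.    0.43] then shift in final axes (u of 3cm) [ 2.96 -0.12  0.06] | in present axes [2.97 0.01 0.06] opening 0.999 F [-0.   0.1  0.2] q [-0.01  0.21  1.73  0.    1.2  -0.44]
```

```bash
python3 go.py .506 .193 .200 111.8
```

```text
turn first (u of .1rad) [-0.   -0.    0.46] then shift in final axes (u of 3cm) [ 2.97 -0.09  4.28] | in present axes [2.97 0.05 4.28] opening 0.999 F [-0.   0.1  0.2] q [-0.01  0.21  1.73  0.    1.2  -0.44]
```

Call:
send_rows(commands=[[[0.8, 0, 0, 0, 0, 0.45], [0.8, 0, 0, 0, 0, 0], [0.8, -0.05, 0, 0, 0, 0], [0.6, -0.05, 0, 0, 0, 0], [0, 0, 0, 0, 0, 0], [0, 0, 0, 0, 0, 0]]], jaw=0.25)

```text
time_s: 10.32
eef_pos: [0.504, 0.194, 0.3286]
eef_rot: [0.0, 0.559, 0.829, 0.0]
wrist_force: [0.9, -0.8, 0.1]
opening: 0.251
grasp_force: 0.0
```

```bash
python3 go.py .506 .193 .200 111.8
```

```text
turn first (u of .1rad) [0.   0.   0.04] then shift in final axes (u of 3cm) [-0.06  0.05  4.29] | in present axes [-0.05  0.05  4.29] opening 0.251 F [ 0.9 -0.8  0.1] q [ 0.15  0.19  1.76 -0.    1.19 -0.24]
```

Call:
send_rows(commands=[[[0, 0.05, 0.6, 0, 0, 0.04], [0, 0, 0.9, 0, 0, 0], [0, 0, 0.9, 0, 0, 0], [0, 0, 0.9, 0, 0, 0], [0, 0, 0.6, 0, 0, 0], [0, 0, 0.38, 0, 0, 0], [0, 0, 0, 0, 0, 0]]])

```text
time_s: 10.9
eef_pos: [0.505, 0.1929, 0.1976]
eef_rot: [-0.002, 0.562, 0.827, -0.002]
wrist_force: [-0.5, 0.2, -0.2]
opening: 0.248
grasp_force: 0.0
```

Call:
send_rows(commands=[[[-0.3, 0, 0, 0, 0, 0], [-0.3, 0, 0, 0, 0, 0], [-0.15, 0, 0, 0, 0, 0], [-0.15, 0, 0, 0, 0, 0]]])

```text
time_s: 11.23
eef_pos: [0.5168, 0.1682, 0.2016]
eef_rot: [0.001, 0.562, 0.827, 0.001]
wrist_force: [-1.0, 3.9, 1.4]
opening: 0.25
grasp_force: 0.0
```

```bash
cat > m.py <<'E'
import sys
from go import *
S=np.array([.573,.026]);a=np.radians(-68.2);u=np.array([np.cos(a),np.sin(a)]);v=np.array([-u[1],u[0]])
if len(sys.argv)>1:
  for n in sys.argv[2:]:
    p=imaging.camera(n); cv2.imwrite(f"pics/{n}{sys.argv[1]}.png",p["image"]); w=cloud(p)
    for o in("top_half","lower_half"):
        for r in models.regions_of(p,o)[:1]:
            q=w[r["region"]]; q=q[~np.isnan(q[:,0])]; zt=np.percentile(q[:,2],85); t=q[abs(q[:,2]-zt)<.005]
            b=cv2.minAreaRect((t[:,:2]*1000).astype(np.float32)); c=np.array(b[0])/1000-S
            print(n,o,round(r["confidence"],2),"z",zt.round(4),"st xy",(c@u).round(4),(c@v).round(4),np.round(b[1],1),round(b[2],1), "xmin/max",np.percentile((t[:,:2]-S)@u,[1,99]).round(4))
o=status.get_obs(); d=o["eef_pos"][:2]-S; f=o["wrist_force"][:2]
print("tcp st",(d@u).round(4),(d@v).round(4),o["eef_pos"][2].round(4),"F st",(f@u).round(1),(f@v).round(1),o["wrist_force"][2].round(1),o["time_s"])
E
python3 m.py 5 scene
```

```text
scene top_half 0.57 z 0.0857 st xy -0.091 -0.0072 [ 42.9 113.6] 24.2 xmin/max [-0.1424 -0.0371]
scene lower_half 0.79 z 0.0466 st xy -0.1363 -0.0146 [48.4 24.3] 56.9 xmin/max [-0.1443 -0.114 ]
tcp st -0.1532 0.0 0.2009 F st -1.0 -0.1 0.4 11.3833
```

View pics/scene5.png

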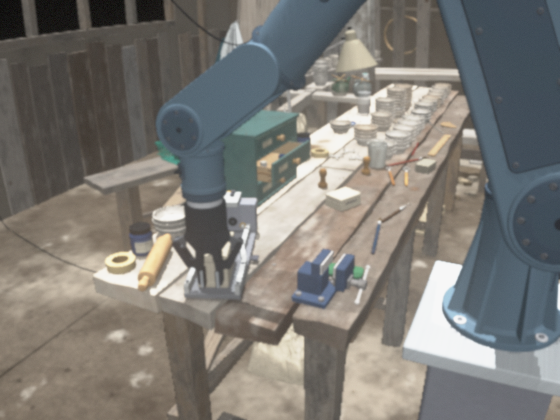

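Call:
send_rows(commands=[[[-0.15, 0, 0, 0, 0, 0], [-0.2, 0, 0, 0, 0, 0], [-0.25, 0, 0, 0, 0, 0], [-0.25, 0, 0, 0, 0, 0], [-0.25, 0, 0, 0, 0, 0], [-0.2, 0, 0, 0, 0, 0], [-0.2, 0, 0, 0, 0, 0], [-0.1, 0, 0, 0, 0, 0]]])

```text
time_s: 12.05
eef_pos: [0.5337, 0.1232, 0.2]
eef_rot: [0.0, 0.562, 0.827, -0.0]
wrist_force: [-1.4, 3.4, 1.8]
opening: 0.253
grasp_force: 0.0
```

```bash
python3 m.py 6 top scene
```

```text
top lower_half 0.64 z 0.0309 st xy -0.0637 -0.0296 [0. 0.] 0.0 xmin/max [-0.0637 -0.0637]
scene top_half 0.83 z 0.0854 st xy -0.0772 -0.0186 [61.9 32.4] 75.3 xmin/max [-0.0947 -0.044 ]
scene lower_half 0.76 z 0.0475 st xy -0.0905 -0.0132 [48.6 21.7] 51.7 xmin/max [-0.0972 -0.0737]
tcp st -0.1058 -0.0004 0.2 F st 0.4 0.1 -0.4 12.35
```

Call:
send_rows(commands=[[[-0.15, 0, 0, 0, 0, 0], [-0.2, 0, 0, 0, 0, 0], [-0.2, 0, 0, 0, 0, 0], [-0.2, 0, 0, 0, 0, 0], [-0.2, 0, 0, 0, 0, 0], [-0.2, 0, 0, 0, 0, 0], [-0.2, 0, 0, 0, 0, 0], [-0.1, 0, 0, 0, 0, 0]]])

```text
time_s: 13.02
eef_pos: [0.5498, 0.0828, 0.2001]
eef_rot: [0.0, 0.562, 0.827, -0.0]
wrist_force: [-1.5, 2.3, -0.7]
opening: 0.251
grasp_force: 0.0
```

```bash
python3 m.py 7 top scene
```

```text
top top_half 0.76 z 0.0849 st xy 0.0083 0.0001 [ 60.4 108.4] 22.0 xmin/max [-0.043   0.0598]
top lower_half 0.45 z 0.0399 st xy 0.0102 -0.0295 [ 1.  86.8] 22.5 xmin/max [-0.0331  0.0531]
scene top_half 0.52 z 0.0859 st xy -0.0186 -0.0087 [40.  65.3] 20.8 xmin/max [-0.0507  0.0137]
scene lower_half 0.52 z 0.0459 st xy -0.0442 -0.0158 [48.1 24.6] 57.8 xmin/max [-0.0546 -0.0255]
tcp st -0.0624 -0.0004 0.2002 F st 0.2 0.2 0.0 13.3167
```

```bash
python3 -c "
import cv2
a=cv2.imread('pics/top7.png')[120:240,130:310]; b=cv2.imread('pics/scene7.png')[170:310,160:300]
cv2.imwrite('pics/c7.png',cv2.hconcat([cv2.resize(a,(450,300),interpolation=2),cv2.resize(b,(300,300),interpolation=2)]))"
```

```text
(no output)
```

View pics/c7.png

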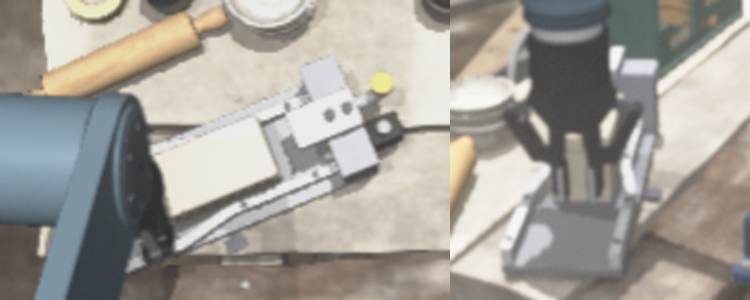

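Call:
send_rows(commands=[[[-0.15, 0, 0, 0, 0, 0], [-0.2, 0, 0, 0, 0, 0], [-0.2, 0, 0, 0, 0, 0], [-0.2, 0, 0, 0, 0, 0], [-0.2, 0, 0, 0, 0, 0], [-0.2, 0, 0, 0, 0, 0], [-0.1, 0, 0, 0, 0, 0]]])

```text
time_s: 13.9
eef_pos: [0.5636, 0.0479, 0.2001]
eef_rot: [0.0, 0.562, 0.827, -0.0]
wrist_force: [-0.5, 3.0, 0.1]
opening: 0.248
grasp_force: 0.0
```

```bash
python3 m.py 8 top
```

```text
top top_half 0.68 z 0.0849 st xy 0.0449 0.0004 [ 60.  106.7] 22.5 xmin/max [-0.0044  0.0946]
top lower_half 0.16 z 0.0346 st xy 0.3201 -0.2716 [78.7 59.8] 65.3 xmin/max [0.2785 0.3611]
tcp st -0.0242 -0.0006 0.2001 F st 0.2 0.5 0.7 14.05
```

Call:
send_rows(commands=[[[-0.1, 0, 0, 0, 0, 0], [-0.1, 0, 0, 0, 0, 0], [-0.1, 0, 0, 0, 0, 0], [-0.06, 0, 0, 0, 0, 0]]])

```text
time_s: 14.38
eef_pos: [0.5672, 0.039, 0.2001]
eef_rot: [-0.0, 0.562, 0.827, 0.0]
wrist_force: [-2.0, 5.0, 2.5]
opening: 0.249
grasp_force: 0.0
```

Call:
send_rows(commands=[[[-0.06, 0, 0, 0, 0, 0], [-0.03, 0, 0, 0, 0, 0], [0, 0, 0, 0, 0, 0]]])

```text
time_s: 14.63
eef_pos: [0.5681, 0.0366, 0.2]
eef_rot: [-0.0, 0.562, 0.827, 0.0]
wrist_force: [-1.9, 4.0, -0.2]
opening: 0.253
grasp_force: 0.0
```

```bash
python3 m.py
```

```text
tcp st -0.0116 -0.0006 0.2 F st -4.4 -0.2 -0.2 14.6333
```

Call:
send_rows(commands=[[[-0.06, 0, 0, 0, 0, 0], [0, 0, 0, 0, 0, 0]]])

```text
time_s: 14.8
eef_pos: [0.5687, 0.0352, 0.2]
eef_rot: [-0.001, 0.562, 0.827, 0.0]
wrist_force: [-2.0, 6.2, 2.3]
opening: 0.249
grasp_force: 0.0
```

Call:
send_rows(commands=[[[-0.06, 0, 0, 0, 0, 0], [0, 0, 0, 0, 0, 0]]])

```text
time_s: 14.97
eef_pos: [0.5689, 0.0345, 0.1999]
eef_rot: [-0.002, 0.562, 0.827, 0.001]
wrist_force: [-3.9, 10.6, 4.3]
opening: 0.25
grasp_force: 0.0
```

Call:
send_rows(commands=[[[-0.04, 0, 0, 0, 0, 0], [0, 0, 0, 0, 0, 0]]])

```text
time_s: 15.13
eef_pos: [0.5691, 0.0341, 0.1999]
eef_rot: [-0.002, 0.561, 0.827, 0.001]
wrist_force: [-5.4, 14.4, 6.5]
opening: 0.245
grasp_force: 0.0
```

```bash
python3 m.py
```

```text
tcp st -0.0089 -0.0006 0.1999 F st -15.4 0.4 6.5 15.1333
```

Call:
send_rows(commands=[[[-0.06, 0, 0, 0, 0, 0], [0, 0, 0, 0, 0, 0], [0, 0, 0, 0, 0, 0]]])

```text
time_s: 15.38
eef_pos: [0.569, 0.0331, 0.1993]
eef_rot: [-0.003, 0.561, 0.828, 0.001]
wrist_force: [-6.6, 17.7, 5.4]
opening: 0.251
grasp_force: 0.0
```

```bash
python3 m.py
```

```text
tcp st -0.0081 -0.0011 0.1993 F st -18.9 0.4 5.4 15.3833
```

Call:
send_rows(commands=[[[0.2, 0, 0, 0, 0, 0], [0.3, 0, 0, 0, 0, 0], [0.6, 0, 0, 0, 0, 0], [0.8, 0, 0, 0, 0, 0], [0.9, 0, 0, 0, 0, 0], [0.9, 0, -0.2, 0, 0, 0], [0.9, 0, -0.5, 0, 0, 0], [0.4, 0, -0.9, 0, 0, 0]]])

```text
time_s: 16.05
eef_pos: [0.5126, 0.1716, 0.2459]
eef_rot: [-0.002, 0.561, 0.828, -0.002]
wrist_force: [0.2, 0.2, -0.5]
opening: 0.247
grasp_force: 0.0
```

Call:
send_rows(commands=[[[0, 0, -0.9, 0, 0, 0], [0, 0, -0.9, 0, 0, 0], [-0.5, 0, -0.5, 0, 0, 0], [-0.8, 0, 0, 0, 0, 0], [0, 0, 0, 0, 0, 0], [0, 0, 0, 0, 0, 0]]])

```text
time_s: 16.55
eef_pos: [0.5301, 0.1325, 0.3175]
eef_rot: [0.001, 0.563, 0.827, 0.0]
wrist_force: [-1.1, -0.0, -0.5]
opening: 0.252
grasp_force: 0.0
```

```bash
python3 m.py 9 top scene wrist; python3 -c "
import cv2
a=cv2.imread('pics/scene9.png')[170:310,160:300]
cv2.imwrite('pics/c9.png',cv2.hconcat([cv2.resize(a,(400,400),interpolation=2),cv2.resize(cv2.imread('pics/wrist9.png')[0:280,140:420],(400,400),interpolation=2)]))"
```

```text
top top_half 0.62 z 0.0848 st xy 0.0553 0.0002 [ 59.3 104.6] 22.3 xmin/max [0.0047 0.1032]
scene top_half 0.56 z 0.0861 st xy 0.0534 0.0008 [ 59.5 109.9] 21.7 xmin/max [-0.0003  0.1041]
scene lower_half 0.7 z 0.0475 st xy 0.0444 0.001 [60.  99.5] 20.9 xmin/max [-0.0043  0.0918]
wrist top_half 0.57 z 0.0841 st xy 0.0102 0.0 [52.6 18.7] 21.6 xmin/max [0.0013 0.018 ]
wrist lower_half 0.81 z 0.0491 st xy 0.0012 -0.0004 [44.3  4.6] 21.7 xmin/max [-0.0008  0.003 ]
tcp st -0.1162 -0.0004 0.3169 F st -0.3 0.8 -0.5 17.0
```

View pics/c9.png

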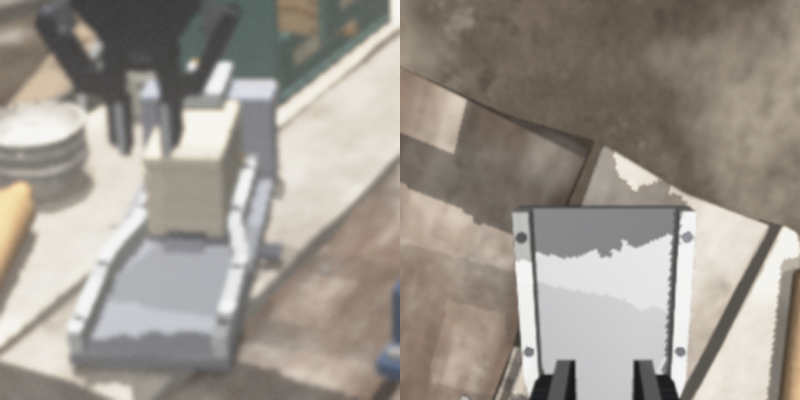

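Call:
send_rows(commands=[[[0, 0, -0.8, 0, 0, 0], [-0.7, 0, -0.6, 0, 0, 0], [-0.9, 0, 0, 0, 0, 0], [-0.9, 0, 0, 0, 0, 0], [-0.9, 0, 0, 0, 0, 0], [-0.7, 0, 0, 0, 0, 0], [0, 0, 0, 0, 0, 0], [0, 0, 0, 0, 0, 0]]])

```text
time_s: 17.67
eef_pos: [0.5753, 0.0182, 0.3588]
eef_rot: [-0.0, 0.563, 0.827, -0.0]
wrist_force: [-0.4, -0.2, 0.5]
opening: 0.25
grasp_force: 0.0
```

```bash
cat >> m.py <<'E'
if len(sys.argv)>1 and n=="wrist":
    q=w.reshape(-1,3); q=q[~np.isnan(q[:,0])]; X=(q[:,:2]-S)@u; Y=(q[:,:2]-S)@v
    for x in np.arange(-.04,.012,.003):
        k=(abs(X-x)<.0015)&(abs(Y)<.012)&(q[:,2]<.09); k2=(abs(X-x)<.0015)&(abs(Y)>.018)&(abs(Y)<.028)&(q[:,2]<.09)
        print(round(x,3),k.sum(),np.median(q[k,2]).round(4),np.median(q[k2,2]).round(4))
    cv2.imwrite("pics/cw.png",cv2.resize(p["image"][20:260,140:420],(700,600),interpolation=2))
E
python3 m.py 10 wrist
```

```text
wrist top_half 0.81 z 0.085 st xy 0.0548 0.0014 [ 60.  105.6] 21.7 xmin/max [0.0026 0.0897]
wrist lower_half 0.57 z 0.0501 st xy 0.0013 0.0015 [58.2  2.5] 21.8 xmin/max [0.     0.0024]
tcp st 0.0063 -0.0007 0.3589 F st 0.3 0.7 -0.6 17.8167
-0.04 72 0.0166 0.0165
-0.037 72 0.0164 0.0165
-0.034 70 0.0165 0.0166
-0.031 70 0.0166 0.0164
-0.028 69 0.0163 0.0166
-0.025 68 0.0165 0.0168
-0.022 69 0.0171 0.0164
-0.019 69 0.0183 0.0167
-0.016 68 0.0192 0.0165
-0.013 69 0.0199 0.0162
-0.01 70 0.021 0.0162
-0.007 71 0.0219 0.0162
-0.004 69 0.0226 0.0166
-0.001 162 0.027 0.0336
0.002 435 0.0625 0.0616
0.005 98 0.084 0.0841
0.008 96 0.0845 0.0845
0.011 95 0.0845 0.0842
```

View pics/cw.png

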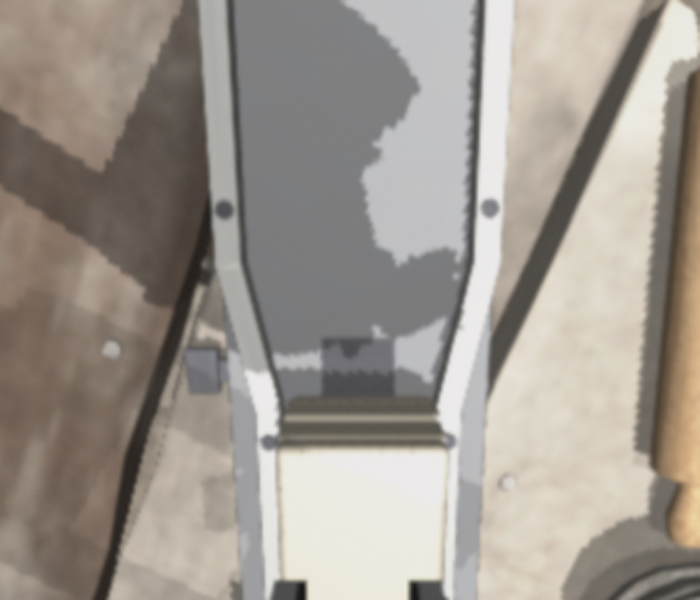

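The wrist view shows the whole catch ramp at (355,370), 6 mm proud. The mould's rear face lies straight behind it at (360,410), square between the rails and closed.

```bash
python3 -c "
from bench import ctrl
print(ctrl.hand_in())"
```

```text
the job is handed in; nothing more can be done
None
```

The mould is closed with the long top half flush on its knobs and pushed home under the lip, with the spring catch measured fully up (6 mm) behind it. The pin was not read directly: with the mould resting back against the catch it should be about 6 mm in. The job was handed in at about 18 s, and no verdict was returned.

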